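# Fit and lock the slicing insert in the kitchen slicer stand

### The job

Get the slicer ready for use: swing its clamp lever fully open, lift the slicing insert (the one with a single wide slit and one solid grip) out of the wooden caddy and slide it all the way home in the slicer's leaning slot, then swing the clamp lever fully shut over it. Leave the grating insert in the caddy and do not disturb the pot, the jar or the spoon.

Things in the scene. Friction and masses are not known exactly. Their poses are not given: they have to be found in the camera images.
- slicer: Slicer stand, fixed: dark wooden base 200 x 170 mm (centred at x = 20 mm), 18 mm high, with a steel slot frame leaning 30 degrees from vertical so that its mouth looks up and towards this body's -x. Origin at the base's underside, z up. Two 16 mm square props (x = 14, y = +-62 mm, top 110 mm high) stand under the frame. Overall height about 195 mm with the lever's post.
- deck: Slot frame of the slicer, fixed. Origin: middle of the slot's floor, 55 mm above the table. z runs up along the slot (30 degrees from vertical, towards the robot), y along its width, x along its thickness (up, away from the robot). A seated insert has its origin here and its z along this z; either face may look forward. Outer size 30 mm (x) by 117 mm (y).
- slot_mouth (a point): Middle of the slot's mouth, at deck (0, 0, 99) mm. The slot is 10 mm thick (deck x +-5) and 93 mm wide (deck y +-46.5) from its floor to deck z = 86 mm; above that it flares to about 20 mm thick at its end, deck z = 99 mm. Only two side channels guide the insert; their lips reach in to deck y = +-34.5 mm, between them the frame is open.
- clamp_lever (a joint): Clamp lever at the +y end of the slot's mouth. 0 = shut (stop): the bar lies along the deck's y, its short inner end over the mouth and the insert's shoulder. 1.57 rad = fully open (stop): the handle end has swung to the deck's +x. It turns about an axis along the deck's z, needs about 1 N at the post and stays where it is left. Starts 0 to 0.25 rad open.
- clamp_lever_hinge (a point): Pivot of the lever, at deck (0, 60, 107) mm. The steel bar is 14 mm wide, 8 mm thick (deck z 103 to 111 mm), reaching 31 mm from the pivot on the short end and 71 mm on the handle end. The short end clears a fully seated insert's shoulders by 3 mm.
- clamp_lever_post (a point): Grip point on the lever's round wooden post: 14 mm diameter, standing along the deck's z, 62 mm from the pivot. The point is on its axis at deck z = 135 mm, 24 mm above the bar and 24 mm below the post's top. Can be pinched with the fingers along the deck's -z and dragged round; it turns in the grip.
- slicing_insert: The insert to fit, loose, about 0.16 kg: steel plate 8 mm thick (x), 90 wide (y), 100 tall (z) with one wide slit (66 x 20 mm) and on top one solid beech grip 12 mm thick (x), 40 wide (y), from z = 100 to 155 mm. Origin at the centre of its bottom edge, z up to the grip. Starts upright in either of the caddy's two slots. May be fitted either way round.
- grating_insert: A similar insert to leave alone: steel plate of the same size with a field of round holes, and on top two separate beech ears (each 22 mm wide, a gap of 36 mm between) instead of a single grip. Same origin. Stands upright in the caddy's other slot.
- caddy: Light wooden caddy, fixed to the table, 70 mm (x) by 228 mm (y), 52 mm high. Origin at its underside, z up. Two slots end to end along its y, centred at y = +-57 mm, each 10 mm thick (x) and 94 mm long (y), with floor at z = 10 mm (42 mm deep).
- pot: Bystander: steel saucepan 150 mm across, 90 mm high, with two loop handles reaching 100 mm from its axis. Origin at the centre of its underside.
- jar: Bystander: glass jar with a steel lid, 68 mm across, 110 mm high. Origin at the centre of its underside.
- spoon: Bystander: wooden spoon 240 mm long lying on the table along its x axis, less than 30 mm high. Origin at the middle of its underside.
Mind the look-alikes: they are no part of the job. Of the things that look like the caddy, take the one that is nearest to the robot's base at the start.

How it is judged:
By the outcome, as a careful person would: the job done as asked, in the order asked, and still so for the second after the job is handed in, with the robot touching nothing.
It also fails if it takes over 66 s, if anything falls off the work surface, if the arm or the gripper's body presses on something with over 40 N, if the wrist force passes 120 N, or if a joint passes its speed limit or range.

### The arm

A 7-joint arm with a two-finger parallel gripper is mounted at the origin on the work surface. World frame = base frame: x ahead of the robot, y to its left, z up, the work surface at z = 0. Lengths are in m, angles in rad, forces in N, time in s.
With the tool pointing down it reaches from about 0.425 to 0.95 m from the base axis. Payload 4.7 kg.
Tool frame: the origin (TCP) lies on the centre line of the jaws, within the pads' length; the fingertips stand robot.nose_length ahead of it and the grasp point (between the pads) lies 8 mm behind it (robot.nose_length is the distance from the TCP to the fingertips, in m); z points along the fingers, y is the line along which they close (so a half turn about z gives the same grasp; the last joint's range is limited). The gripper opens to 85 mm and grips with 20 to 120 N. Pads are 22 mm wide; open, the fingers measure 114 mm over their backs; the gripper's body (76 mm by 85 mm) begins 54 mm behind the grasp point. The pads swing forward as they close: fully open they stand 13 mm farther back than shut.
Start: joints at [-1.308, 0.469, -0.049, 1.532, 0.024, 1.141, -0.082], TCP at [0.194, 0.646, 0.242] pointing down, gripper open.
Joint ranges: [-2.59, 2.59], [-0.33, 1.99], [-1.39, 1.29], [0.1, 2.45], [-1.04, 4.18], [0.21, 1.99], [-2.66, 2.66]. Speed limits (rad/s): [2.57, 2.57, 3.14, 3.14, 3.14, 3.14, 3.14].

### API

Orientations are given as [roll, pitch, yaw] about the fixed x, y, z axes, in that order (R = Rz(yaw) Ry(pitch) Rx(roll)).
In Python, from plant import robot gives the robot as it stands. Calls block until the motion is done:
- robot.goto(position, orientation): joint-space move of the TCP to a pose.
- robot.move_straight(position, vel=0.15, attitude=None, contact_N=None): straight line of the TCP; attitude=None keeps the orientation; vel is the mean speed in m/s. With contact_N (N) it stops when the force on the tool has changed by that much, and returns True; else False.
- robot.move_joints(angles): joint-space move.
- robot.grip(opening, strength=None): opening from 0.0 (shut) to 1.0 (fully open); strength is the grip in N (None keeps the last); returns when the fingers have stopped.
- robot.sleep(seconds).
- robot.inverse_kinematics(position, orientation): joint angles nearest the present ones, or None.
- robot.sense(): the state.
- robot.grab_frame(name): name is "scene" or "top"; returns a dict with "image" (400x640x3 uint8, red, green, blue), "range_z" (400x640 float32, m along the optical axis (not along the pixel's ray), 0 where there is no reading), "fx", "fy", "cx", "cy" (pixels), "dist_coeffs" ([k1, k2, p1, p2, k3] as OpenCV has them; the pictures are not rectified), "R" (3x3) and "t" (3): a world point X has camera coordinates R X + t. Camera axes: x right, y down, z forward; pixel columns grow to the right and rows downward; lengths in m; the calibration is good to about 2 mm. A picture is of the moment at which its call begins.
A pose or a line that the arm cannot do raises robot.IKError and nothing moves.
- robot.close_job(): hands the job in; it is judged then, once.
The state is a dict: "t": time; "joint_pos": joint angles; "joint_velocities": joint speeds; "effort": joint torques, N m; "tcp_pos": TCP position; "tcp_rot": TCP orientation; "wrist_force": force on the tool from outside, world axes, zero at the start; "torque": the same for the moment, N m; "opening": opening from 0.0 (shut) to 1.0 (fully open); "gripper_force": force on a finger pad.
Only numpy, scipy, OpenCV 4.12 (cv2) and the standard library are available. Lean on these libraries where they do the work, as an engineer would, in place of code of your own. Each camera call takes 0.05 s, during which the arm holds its last target. There are 200 camera calls.

## Working session

There is one attempt and no reset: what is moved stays moved. The work goes in short steps, each a Python script; the robot and the scene stay as the last script left them, time stands still between calls to the robot, and variables do not carry over. Pictures are saved under pics/ and viewed, at most 10 in all, crops included, and the job is handed in when it is done.

```bash
ls; mkdir -p pics; python3 - <<'E'
from plant import robot
import cv2,numpy as np
for n in("scene","top"):
    f=robot.grab_frame(n); np.savez(f"{n}.npz",**f)
    cv2.imwrite(f"pics/{n}0.png",cv2.cvtColor(f["image"],cv2.COLOR_RGB2BGR))
    print(n,f["fx"],f["dist_coeffs"],f["R"],f["t"],(f["range_z"]>0).mean())
print(robot.nose_length,robot.sense())
E
```

```text
pics
scene 475.44079132996745 [-0.13282083  0.          0.          0.          0.        ] [[-0.22334505  0.97467572 -0.01114623]
 [ 0.79010575  0.17433084 -0.58765777]
 [-0.57083263 -0.14005715 -0.80903282]] [ 0.05396254 -0.40919805  2.12950646] 0.99326953125
top 476.1228826597907 [-0.13095132  0.          0.          0.          0.        ] [[-0.01335231 -0.99981979  0.01349472]
 [-0.99114059  0.01145043 -0.1323224 ]
 [ 0.13214403 -0.01514197 -0.99111486]] [0.07583002 0.60473375 1.74926779] 0.99603125
0.011 {'t': 0.1, 'joint_pos': array([-1.30791414,  0.46936623, -0.04862422,  1.53354804,  0.02409572,
        1.14099822, -0.08228305]), 'joint_velocities': array([-6.71643201e-04,  5.76938354e-05, -6.67137965e-04, -2.21472343e-03,
        2.55798679e-04, -1.26514681e-03, -1.02635160e-04]), 'effort': array([ 4.07997104e-04, -5.11518073e+01, -4.74332005e-02, -2.38392037e+01,
        1.07622624e-02,  4.41551805e-03, -1.58069952e-05]), 'tcp_pos': array([0.19399587, 0.64600701, 0.24137395]), 'tcp_rot': array([-3.13985866e+00,  4.22111645e-05,  2.84988022e+00]), 'wrist_force': array([-0.31538483,  0.14814819,  0.32229814]), 'torque': array([-0.01168771, -0.0329141 ,  0.04088215]), 'gripper_force': 0.0, 'opening': 0.9997531748424641}
```

View pics/scene0.png

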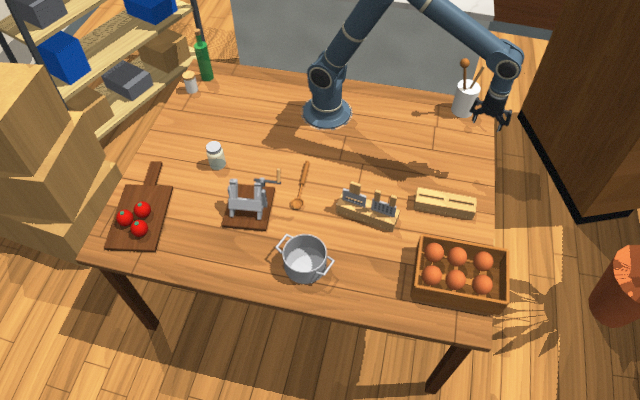

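View pics/top0.png

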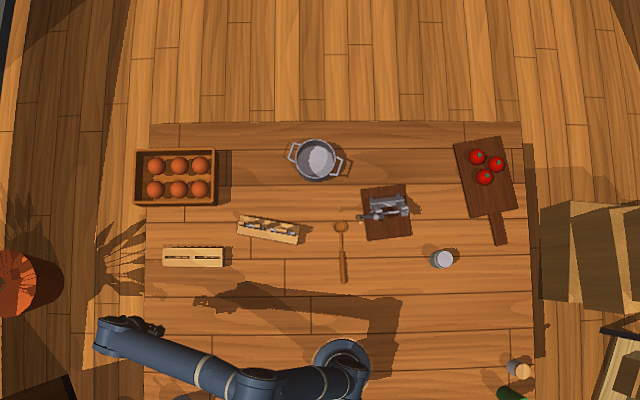

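The scene view shows the slicer at about (247,200), the caddy with both inserts at (370,208) and the empty look-alike at (446,203). In the top view the slicer is at (387,212), the caddy at (268,229), and the lever handle at about (362,217).

```bash
cat > h.py <<'E'
import cv2,numpy as np
def load(n): return dict(np.load(f"{n}.npz"))
def K(f): return np.array([[f["fx"],0,f["cx"]],[0,f["fy"],f["cy"]],[0,0,1]],float)
def cloud(f):
    h,w=f["range_z"].shape; v,u=np.mgrid[:h,:w]
    p=cv2.undistortPoints(np.stack([u,v],-1).reshape(-1,1,2).astype(float),K(f),f["dist_coeffs"]).reshape(h,w,2)
    z=f["range_z"][...,None]; c=np.concatenate([p*z,z],-1)
    return (c-f["t"])@f["R"]
def proj(f,X): return cv2.projectPoints(np.asarray(X,float).reshape(-1,3),cv2.Rodrigues(f["R"])[0],f["t"],K(f),f["dist_coeffs"])[0].reshape(-1,2)
def onplane(f,uv,z):
    p=cv2.undistortPoints(np.asarray(uv,float).reshape(-1,1,2),K(f),f["dist_coeffs"]).reshape(-1,2)
    d=np.c_[p,np.ones(len(p))]@f["R"]; o=-f["R"].T@f["t"]
    return o+d*((z-o[2])/d[:,2])[:,None]
E
python3 - <<'E'
from h import *
ims=[]
for n,boxes in(("scene",[(215,160,80,75),(330,175,80,60)]),("top",[(350,175,80,75),(230,205,80,60)])):
    f=load(n);P=cloud(f)
    b=[]
    for x,y,w,h in boxes:
        c=f["image"][y:y+h,x:x+w]; b.append(cv2.resize(c,None,fx=4.9,fy=4.9*(1 if h==60 else .8),interpolation=cv2.INTER_CUBIC)[:294])
    ims.append(np.hstack(b))
    print(n,"slicer/caddy heights")
    for x,y,w,h in boxes:
        q=P[y:y+h,x:x+w].reshape(-1,3)
        print(np.histogram(q[:,2],bins=np.arange(-.01,.25,.01))[0])
    if 1:
        x,y,w,h=boxes[1];q=P[y:y+h,x:x+w].reshape(-1,3)
        for lo,hi in((.04,.06),(.10,.125),(.135,.185),(.155,.175)):
            s=q[(q[:,2]>lo)&(q[:,2]<hi)]; print(lo,len(s),cv2.minAreaRect(s[:,:2].astype(np.float32)*1000) if len(s)>3 else "", s.mean(0))
        x,y,w,h=boxes[0];q=P[y:y+h,x:x+w].reshape(-1,3);c=f["image"][y:y+h,x:x+w].reshape(-1,3).astype(int)
        s=q[(abs(q[:,2]-.018)<.006)&(c.sum(1)<230)]; print("base",len(s),cv2.minAreaRect(s[:,:2].astype(np.float32)*1000))
        s=q[(q[:,2]>.16)];print("top",np.round(s*1000)[:60].tolist())
cv2.imwrite("pics/crops.png",cv2.cvtColor(np.vstack(ims),cv2.COLOR_RGB2BGR))
E
```

```text
scene slicer/caddy heights
[2305 1442  910  285   48   74   60   97  112  105   70   67   50   60
   67   85   52   15    6   12   10    0    0    0    0]
[2054 1008  103   82   96  344  355   80   63   76   80   95   47   43
   39   43   50   53    2    0    0    0    0    0    0]
0.04 699 ((522.4027709960938, 263.887939453125), (229.8927001953125, 75.49795532226562), 81.42332458496094) [0.5349872  0.26448171 0.05000736]
0.1 161 ((524.3256225585938, 264.1355285644531), (202.6330108642578, 20.426481246948242), 77.64208221435547) [0.52424912 0.26335793 0.10962679]
0.135 169 ((523.63134765625, 274.58807373046875), (173.64138793945312, 21.440807342529297), 81.02266693115234) [0.52619389 0.27048681 0.15321338]
0.155 85 ((525.023681640625, 274.22698974609375), (173.8740997314453, 19.32815170288086), 78.84525299072266) [0.52477557 0.26981627 0.16145005]
base 290 ((592.5044555664062, -178.86566162109375), (190.27920532226562, 167.50193786621094), 6.494209289550781)
top [[1551.0, 317.0, 1483.0], [1551.0, 317.0, 1483.0], [528.0, -69.0, 193.0], [527.0, -66.0, 192.0], [528.0, -62.0, 194.0], [53
[... 2912 characters left out ...]
, 160.0], [369.0, 95.0, 1813.0], [546.0, -55.0, 162.0], [545.0, -58.0, 167.0], [544.0, -61.0, 175.0], [545.0, -65.0, 166.0], [545.0, -129.0, 161.0], [539.0, -56.0, 187.0], [540.0, -60.0, 184.0], [540.0, -64.0, 177.0], [536.0, -56.0, 183.0], [536.0, -59.0, 187.0], [535.0, -62.0, 191.0], [533.0, -56.0, 182.0], [531.0, -58.0, 201.0], [531.0, -61.0, 200.0], [532.0, -65.0, 194.0], [528.0, -58.0, 201.0], [528.0, -61.0, 199.0], [527.0, -64.0, 208.0], [525.0, -58.0, 196.0], [525.0, -62.0, 193.0], [525.0, -66.0, 191.0], [521.0, -58.0, 194.0], [521.0, -62.0, 193.0], [369.0, 95.0, 1813.0], [369.0, 95.0, 1813.0], [369.0, 95.0, 1813.0], [369.0, 95.0, 1813.0], [369.0, 95.0, 1813.0], [369.0, 95.0, 1813.0]]
```

View pics/crops.png

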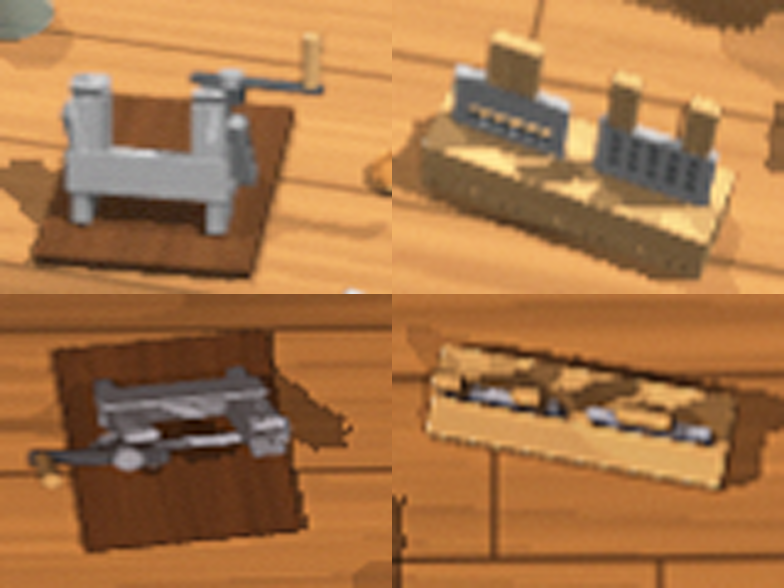

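The scene view (top left crop) shows the lever nearly shut, with its post on the right. The slicing insert, with one slit and one grip, is in the caddy's slot nearer the slicer. The grating insert, with two ears, is in the +y slot. Next I'll refine the numbers.

```bash
python3 - <<'E'
from h import *
S={n:load(n) for n in("scene","top")};np.set_printoptions(precision=1,suppress=True,linewidth=200)
box={"scene":[(205,155,90,85),(330,175,80,60)],"top":[(345,170,85,80),(230,205,80,60)]}
for n,f in S.items():
    P=cloud(f)*1000; hsv=cv2.cvtColor(f["image"],cv2.COLOR_RGB2HSV)
    x,y,w,h=box[n][0]; q=P[y:y+h,x:x+w]; im=hsv[y:y+h,x:x+w]; rgb=f["image"][y:y+h,x:x+w].astype(int)
    m=((q[...,2]>8)&(q[...,2]<215)|((rgb.sum(-1)<230)&(rgb[...,0]>rgb[...,2]+25)&(q[...,2]<40))).astype(np.uint8)
    m2=((rgb.sum(-1)<260)&(rgb[...,0]>rgb[...,2]+20)&(q[...,2]>9)&(q[...,2]<28)).astype(np.uint8)
    m2=cv2.morphologyEx(m2,cv2.MORPH_OPEN,np.ones((2,2),np.uint8))
    v,u=np.nonzero(m2); X=onplane(f,np.c_[u+x,v+y],.018)[:,:2]*1000
    print(n,"base rays",cv2.minAreaRect(X.astype(np.float32)))
    a=np.deg2rad(6.); o=np.array([560,-180.]);R=np.array([[np.cos(a),-np.sin(a)],[np.sin(a),np.cos(a)]])
    s=q.reshape(-1,3); s=s[(s[:,2]>45)&(s[:,2]<220)]; L=np.c_[(s[:,:2]-o)@R,s[:,2]]
    U=L[:,0]*.866+L[:,2]*.5; V=-L[:,0]*.5+L[:,2]*.866; Y=L[:,1]
    for sg in(1,-1):
        c=(Y*sg>36)&(Y*sg<56)
        print(" side",sg,"U hist",list(zip(range(0,130,4),np.histogram(U[c],np.arange(0,134,4))[0])),"V",np.histogram(V[c],np.arange(80,170,5)))
    c=(abs(U-np.median(U))<40)&(V<140); print(" Y extents at frame",np.percentile(Y[c],[1,3,50,97,99]))
    c=(Y>95); print(" post UVY",np.c_[U,V,Y][c][np.argsort(V[c])][::-1][:30].tolist() and [np.round(r).astype(int).tolist() for r in np.c_[U,V,Y][c][np.argsort(-V[c])]])
    x,y,w,h=box[n][1]; q=P[y:y+h,x:x+w].reshape(-1,3)
    g=q[(q[:,2]>158)&(q[:,2]<175)]
    ca=np.deg2rad(79); t=g[:,:2]@[np.cos(ca),np.sin(ca)]; pr=g[:,:2]@[np.sin(ca),-np.cos(ca)]
    print(" grip along",np.sort(t),"perp",np.percentile(pr,[0,10,50,90,100]))
    for lo,hi in((0,276-0),(0,0)):
        k=t<258
    print(" grip c",g[k].mean(0),"t",t[k].min(),t[k].max())
    r=q[(q[:,2]>44)&(q[:,2]<60)];pr=r[:,:2]@[np.sin(ca),-np.cos(ca)];t=r[:,:2]@[np.cos(ca),np.sin(ca)]
    print(" rim perp",np.percentile(pr,[1,3,97,99]),"along",np.percentile(t,[.3,1,99,99.7]))
E
```

```text
scene base rays ((594.3644409179688, -172.87051391601562), (194.39517211914062, 168.2508544921875), 5.682689666748047)
 side 1 U hist [(0, np.int64(0)), (4, np.int64(0)), (8, np.int64(0)), (12, np.int64(0)), (16, np.int64(0)), (20, np.int64(0)), (24, np.int64(0)), (28, np.int64(0)), (32, np.int64(0)), (36, np.int64(0)), (40, np.int64(0)), (44, np.int64(1)), (48, np.int64(0)), (52, np.int64(0)), (56, np.int64(3)), (60, np.int64(5)), (64, np.int64(5)), (68, np.int64(11)), (72, np.int64(13)), (76, np.int64(6)), (80, np.int64(15)), (84, np.int64(30)), (88, np.int64(67)), (92, np.int64(40)), (96, np.int64(11)), (100, np.int64(4)), (104, np.int64(0)), (108, np.int64(0)), (112, np.int64(0)), (116, np.int64(0)), (120, np.int64(0)), (124, np.int64(0)), (128, np.int64(0))] V (array([ 9,  9,  7, 10,  7,  7,  9, 11,  4,  6, 11,  0,  0,  0,  0,  0,  0]), array([ 80,  85,  90,  95, 100, 105, 110, 115, 120, 125, 130, 135, 140, 145, 150, 155, 160, 165]))
 side -1 U hist [(0, np.int64(0)), (4, np.int64(0)), (8, np.int64(0)), (12, np.int64(0)), (16, np.int64(0)), (20, np.int64(0)), (24, np.int64(0)), 
[... 2624 characters left out ...]
196], [207, -31, 162], [198, -32, 199]]
 grip along [285.4 286.3 287.  288.6 289.9 293.1 293.3 293.6 294.1 297.4 298.2 298.5 300.1 300.7 302.7 302.9 304.  306.  306.  307.7 309.6 310.3 311.6 312.7 314.2 315.4 316.8 319.7 320.5 321.4 321.7 376.4 378.6
 379.7 380.  382.7 383.4 384.4 384.5 385.7 386.6 387.6 388.7 389.6 392.  394.2 394.9 395.5 395.7 397.1 435.6 436.8 438.6 438.9 439.4 440.2 441.4 442.7 443.  445.6 445.9 446.3 446.9 447.6 449.3 449.7
 452.1 452.9 454.7 455.4] perp [453.6 457.3 464.1 469.  472.6]<stdin>:26: RuntimeWarning: Mean of empty slice.
  ret = um.true_divide(
Traceback (most recent call last):
ValueError: zero-size array to reduction operation minimum which has no identity
```

```bash
python3 - <<'E'
from h import *
S={n:load(n) for n in("scene","top")};np.set_printoptions(precision=1,suppress=True,linewidth=200)
box={"scene":[(205,155,90,85),(330,175,80,60)],"top":[(345,170,85,80),(230,205,80,60)]}
ca=np.deg2rad(79)
a=np.deg2rad(6.); o=np.array([560,-180.]);R=np.array([[np.cos(a),-np.sin(a)],[np.sin(a),np.cos(a)]])
for n,f in S.items():
    P=cloud(f)*1000; print(n,"cam",-f["R"].T@f["t"]*1000)
    x,y,w,h=box[n][0]; q=P[y:y+h,x:x+w]; rgb=f["image"][y:y+h,x:x+w].astype(int)
    m2=((rgb.sum(-1)<260)&(rgb[...,0]>rgb[...,2]+20)&(q[...,2]>9)&(q[...,2]<28)).astype(np.uint8)
    m2=cv2.morphologyEx(m2,cv2.MORPH_OPEN,np.ones((2,2),np.uint8))
    v,u=np.nonzero(m2); X=onplane(f,np.c_[u+x,v+y],.018)[:,:2]*1000
    print(" base rays",cv2.minAreaRect(X.astype(np.float32)))
    s=q.reshape(-1,3); s=s[(s[:,2]>45)&(s[:,2]<230)]; L=np.c_[(s[:,:2]-o)@R,s[:,2]]
    U=L[:,0]*.866+L[:,2]*.5; V=-L[:,0]*.5+L[:,2]*.866; Y=L[:,1]
    for sg in(1,-1):
        c=(Y*sg>36)&(Y*sg<56)&(V>70)&(V<112)&(U>78); print(" channel face U",np.median(U[c]),c.sum())
        c=(Y*sg>36)&(Y*sg<56)&(U>50)&(U<82)&(V>90);print(" mouth end V",np.median(V[c]),np.percentile(V[c],[10,90]),c.sum())
    c=(V>40)&(V<100)&(U<130);print(" Y frame",np.percentile(Y[c],[0,2,50,98,100]))
    c=(Y>95)&(V>138)&(U<130);print(" post",c.sum(),"U,V,Y pct",[np.percentile(z[c],[3,50,97]) for z in(U,V,Y)])
    c=(Y>62)&(Y<108)&(V>112)&(V<140)&(U<130);print(" bar U(Y) fit",np.polyfit(Y[c]-60,U[c],1),c.sum())
    x,y,w,h=box[n][1]; q=P[y:y+h,x:x+w]
    v,u=np.nonzero((q[...,2]>157)&(q[...,2]<178)); X=onplane(f,np.c_[u+x,v+y],.165)[:,:2]*1000
    t=X@[np.cos(ca),np.sin(ca)]; p=X@[np.sin(ca),-np.cos(ca)]; k=t<345
    for nm,kk in(("slicing",k),("ears",~k)): print(" ",nm,"along",t[kk].min(),t[kk].max(),"perp",p[kk].min(),p[kk].mean(),p[kk].max(),kk.sum())
    print("  fit dir deg",np.rad2deg(np.arctan2(*np.linalg.svd(X-X.mean(0))[2][0][::-1])))
    r=(q[...,2]>40)&(q[...,2]<64); v,u=np.nonzero(r); X=onplane(f,np.c_[u+x,v+y],.052)[:,:2]*1000; print("  rim",cv2.minAreaRect(X.astype(np.float32)))
E
```

```text
scene cam [1551.  317. 1483.]
 base rays ((594.3644409179688, -172.87051391601562), (194.39517211914062, 168.2508544921875), 5.682689666748047)
 channel face U 89.16738703900063 57
 mouth end V 118.49229396658991 [ 97.1 132.3] 25
 channel face U 88.81483658470754 62
 mouth end V 112.84601865146647 [105.6 118.2] 22
 Y frame [-72.7 -69.2  10.9  65.1  66.9]
 post 38 U,V,Y pct [array([79.1, 85.7, 95.8]), array([140.2, 160.4, 177.5]), array([110.5, 118.5, 122.5])]
 bar U(Y) fit [ 0.2 77. ] 42
  slicing along 284.3867623389858 323.16851773238415 perp 458.9751258788213 466.2216022108872 477.1353887396157 35
  ears along 377.54983419578457 455.99109631863865 perp 458.61131020635224 464.96538964053656 473.67686380715304 39
  fit dir deg -100.48610165798173
  rim ((528.0963134765625, 263.8500671386719), (228.83514404296875, 78.74921417236328), 80.87860107421875)
top cam [ 369.2   95.4 1812.7]
 base rays ((574.8394775390625, -180.65390014648438), (196.71200561523438, 171.03904724121094), 6.049499034881592)
 channel face U 87.34554413336666 25
 mouth end V 130.01345789598147 [100.9 135.7] 35
 channel face U 86.75344042447242 25
 mouth end V 118.06304670609703 [100.3 125.2] 40
 Y frame [-69.7 -65.5   1.   70.1  71.1]
 post 27 U,V,Y pct [array([74.4, 83.4, 86.6]), array([140.1, 165.6, 185.3]), array([107. , 121.4, 125.9])]
 bar U(Y) fit [ 0.1 74.8] 52
  slicing along 281.8518887258468 321.37675897633125 perp 450.21969543422813 456.0942460755991 462.01255806977343 39
  ears along 376.78928040290975 455.7761872550791 perp 450.10692608203874 456.0629383365696 461.90967237859013 42
  fit dir deg -100.96535334781902
  rim ((516.1331176757812, 265.456298828125), (229.0224151611328, 70.71707153320312), 79.04385375976562)
```

```bash
cat > d.py <<'E'
import numpy as np
from scipy.spatial.transform import Rotation as Ro
from plant import robot
A=np.deg2rad(6.0); SO=np.array([.560,-.180,0]); DX=.0537
RS=Ro.from_euler('z',A).as_matrix()
RD=RS@Ro.from_euler('y',-30,degrees=True).as_matrix()   # deck axes as columns
DO=SO+RS@[DX,0,.055]
def dk(x,y,z): return DO+RD@(np.array([x,y,z])/1000)
def dkinv(p): return RD.T@(np.asarray(p)-DO)*1000
def rpy(zt,yt): 
    zt=np.asarray(zt);yt=np.asarray(yt); return Ro.from_matrix(np.c_[np.cross(yt,zt),yt,zt]).as_euler('xyz')
def F(): s=robot.sense(); return s["t"],RD.T@s["wrist_force"],dkinv(s["tcp_pos"]),s["opening"],s["gripper_force"]
E
python3 - <<'E'
from d import *
np.set_printoptions(precision=2,suppress=True)
ca=np.deg2rad(79); ax=np.array([np.cos(ca),np.sin(ca),0]); pe=np.array([np.sin(ca),-np.cos(ca),0])
print(DO,dk(9,121,131))
z=RD[:,2]
for s in(1,-1):
    for nm,p,o in(("lev0",dk(9,121,131),rpy(-z,s*RD[:,1])),("lev0up",dk(9,121,200),rpy(-z,s*RD[:,1])),("lev1",dk(62,60,131),rpy(-z,s*RD[:,1])),
      ("grip",ax*.302+pe*.458+[0,0,.137],rpy([0,0,-1],s*pe)),("pre",dk(0,0,265),rpy(-z,s*RD[:,0])),("seat",dk(0,0,127),rpy(-z,s*RD[:,0]))):
        print(s,nm,p,o,robot.inverse_kinematics(p,o))
E
```

```text
[ 0.61 -0.17  0.05] [ 0.54 -0.06  0.17]
1 lev0 [ 0.54 -0.06  0.17] [-3.14  0.52 -3.04] [ 0.78  0.26 -0.78  2.22  0.46  0.23  1.32]
1 lev0up [ 0.51 -0.06  0.23] [-3.14  0.52 -3.04] [-1.14 -0.07  1.25  2.3  -0.13  0.36  1.91]
1 lev1 [ 0.6  -0.12  0.2 ] [-3.14  0.52 -3.04] [-0.17  0.24  0.43  2.12 -0.74  0.39  2.53]
1 grip [0.51 0.21 0.14] [3.14 0.   1.38] [-0.81  0.4   0.44  1.96 -0.23  0.82 -0.44]
1 pre [ 0.48 -0.19  0.28] [2.62 0.   1.68] [-1.   -0.32  1.25  2.19  0.19  0.57  0.28]
1 seat [ 0.55 -0.18  0.16] [2.62 0.   1.68] [ 0.08  0.26  0.33  2.18 -0.97  0.39  1.34]
-1 lev0 [ 0.54 -0.06  0.17] [ 3.14 -0.52  0.1 ] [-0.23  0.18  0.35  2.27 -0.73  0.25 -0.7 ]
-1 lev0up [ 0.51 -0.06  0.23] [ 3.14 -0.52  0.1 ] [-0.47  0.    0.58  2.28 -0.31  0.36 -1.09]
-1 lev1 [ 0.6  -0.12  0.2 ] [ 3.14 -0.52  0.1 ] [-0.21  0.24  0.47  2.12 -0.76  0.4  -0.59]
-1 grip [0.51 0.21 0.14] [-3.14  0.   -1.76] [-0.32  0.39 -0.18  1.93  0.09  0.82  2.39]
-1 pre [ 0.48 -0.19  0.28] [-2.62 -0.   -1.47] [ 0.49 -0.   -0.05  2.14 -0.48  0.6  -2.25]
-1 seat [ 0.55 -0.18  0.16] [-2.62 -0.   -1.47] [ 0.08  0.26  0.33  2.18 -0.97  0.39 -1.81]
```

```bash
python3 - <<'E'
from d import *
np.set_printoptions(precision=2,suppress=True)
o=rpy(-RD[:,2],-RD[:,1])
robot.grip(0.6,20)
robot.goto([.36,.36,.36],[np.pi,0,0.1])
try: robot.goto(dk(9,121,205),o)
except robot.IKError as e:
    print("IK",e); robot.goto(dk(9,121,190),o)
print(F(),robot.sense()["joint_pos"])
c=robot.move_straight(dk(9,121,131),vel=.06,contact_N=6)
print(c,F())
import cv2
for n in("scene","top"):
    f=robot.grab_frame(n); np.savez(f"{n}1.npz",**f)
a=np.load("scene1.npz")["image"][140:230,200:320];b=np.load("top1.npz")["image"][165:255,330:450]
cv2.imwrite("pics/lev.png",cv2.cvtColor(cv2.resize(np.hstack([a,b]),None,fx=3.3,fy=3.3,interpolation=cv2.INTER_CUBIC),cv2.COLOR_RGB2BGR))
E
```

```text
(4.125, array([ 0.29, -0.2 , -0.23]), array([ 10.03, 121.8 , 205.13]), 0.5993044862802243, 0.0) [-1.22 -0.15  1.27  2.29  0.12  0.37 -1.48]Traceback (most recent call last):
  File "<stdin>", line 10, in <module>
plant.IKError: the arm cannot follow that straight line within its joint ranges
```

```bash
python3 - <<'E'
from d import *
np.set_printoptions(precision=2,suppress=True)
o=rpy(-RD[:,2],-RD[:,1])
robot.move_joints([-.35,.03,.48,2.25,-.5,.38,-.9]); print(F())
p=dk(9,121,205)
robot.goto(p,o); print(F(),robot.sense()["joint_pos"])
c=robot.move_straight(dk(9,121,131),vel=.06,contact_N=6)
print(c,F(),robot.sense()["joint_pos"])
import cv2
for n in("scene","top"):
    f=robot.grab_frame(n); np.savez(f"{n}1.npz",**f)
a=np.load("scene1.npz")["image"][140:230,200:320];b=np.load("top1.npz")["image"][165:255,330:450]
cv2.imwrite("pics/lev.png",cv2.cvtColor(cv2.resize(np.hstack([a,b]),None,fx=3.3,fy=3.3,interpolation=cv2.INTER_CUBIC),cv2.COLOR_RGB2BGR))
E
```

```text
(5.1167, array([0.95, 0.28, 0.27]), array([ 26.52, 127.8 , 195.41]), 0.6011723193303816, 0.0)
(5.4417, array([ 0.05, -0.26, -0.43]), array([  9.65, 121.92, 205.3 ]), 0.6008022030951183, 0.0) [-0.38 -0.01  0.49  2.27 -0.29  0.37 -1.12]
False (6.825, array([0.25, 0.85, 0.84]), array([  9.17, 120.88, 131.17]), 0.6001198010040107, 0.0) [-0.26  0.18  0.38  2.27 -0.75  0.25 -0.68]
```

View pics/lev.png

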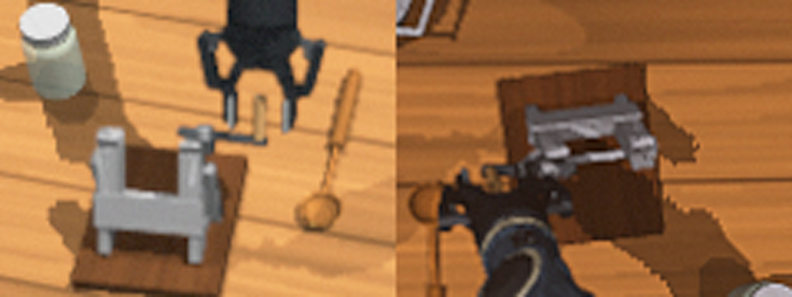

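The post stands between the fingers: scene crop (260,118), fingertips at (230,128) and (290,130). I'll check the offset along deck x with the depth data.

```bash
python3 - <<'E'
from h import *
from d import RD,DO
np.set_printoptions(precision=1,suppress=True)
for n in("scene1","top1"):
    P=(cloud(load(n))-DO)@RD*1000
    P=P.reshape(-1,3)
    for nm,lo,hi in(("finger-",88,108),("post",110,132),("finger+",134,156)):
        for z0,z1 in((114,132),(132,160)):
            c=(P[:,1]>lo)&(P[:,1]<hi)&(P[:,2]>z0)&(P[:,2]<z1)&(abs(P[:,0])<45)
            if c.sum()>2: print(n,nm,z0,c.sum(),"x",np.percentile(P[c,0],[5,50,95]),"y",np.percentile(P[c,1],[5,50,95]))
E
```

```text
scene1 finger- 114 8 x [ 6.2 18.3 25.2] y [88.8 91.7 93.2]
scene1 finger- 132 16 x [ 3.8 15.2 22.6] y [89.2 91.5 92.3]
scene1 post 114 17 x [ 5.3 11.3 19.3] y [111.1 118.6 122.7]
scene1 post 132 25 x [ 7.7 12.7 21. ] y [113.2 118.9 122.5]
scene1 finger+ 114 8 x [ 4.4 17.7 22.5] y [144.9 148.8 154. ]
scene1 finger+ 132 28 x [12.8 19.7 27.5] y [144.7 150.6 155.2]
top1 finger- 114 5 x [ 5.9  8.4 16.3] y [ 92.8 101.2 107. ]
top1 finger- 132 11 x [ 5.9 17.5 19.4] y [90.5 95.5 97.9]
top1 post 114 12 x [ 6.2 10.  12.1] y [111.3 122.1 125.7]
top1 post 132 10 x [ 3.3  9.  11.6] y [117.1 120.9 125.3]
top1 finger+ 114 3 x [12.6 18.  19.2] y [147.5 151.  151.2]
top1 finger+ 132 10 x [13.3 18.5 20.4] y [146.6 150.7 155.7]
```

```bash
python3 - <<'E'
from d import *
np.set_printoptions(precision=2,suppress=True)
robot.move_straight(dk(6,121,131),vel=.05)
robot.grip(0.0,20); print(F(),robot.sense()["torque"])
robot.sleep(.2); t=F(); print(t)
# test stiffness in y to centre
y=121
for dy in(-1.5,):
    robot.move_straight(dk(6,121+dy,131),vel=.03); print(dy,F())
E
```

```text
(7.5917, array([ 0.3 , -1.4 ,  0.53]), array([  6.12, 120.44, 131.09]), 0.1554201826099437, 21.720681488513947) [-0.3   0.58 -0.13]
(7.7917, array([ 0.01, -2.1 ,  1.17]), array([  6.1 , 120.46, 131.06]), 0.15714963593793063, 21.724815666675568)
-1.5 (8.0417, array([0.42, 1.74, 3.7 ]), array([  6.12, 120.44, 131.07]), 0.15489495209346268, 22.0344078540802)
```

```bash
python3 - <<'E'
from d import *
np.set_printoptions(precision=2,suppress=True)
for th in np.r_[np.linspace(.3,1.57,6),1.65]:
    robot.move_straight(dk(62*np.sin(th),58.8+62*np.cos(th),131),vel=.12)
    t=F(); print(round(th,2),t[0],t[1],t[2],t[3])
robot.sleep(.2);print(F())
E
```

```text
0.3 8.2917 [ 0.17 -0.03  3.12] [ 18.39 118.11 130.94] 0.15713780824328946
0.55 8.575 [2.27 3.24 2.9 ] [ 33.25 112.34 130.98] 0.15802065668667248
0.81 8.8583 [4.33 5.09 2.35] [ 46.68 103.34 131.08] 0.1569227874088973
1.06 9.1417 [ 8.73  5.66 -1.3 ] [ 58.2   91.04 131.2 ] 0.1567401422339044
1.32 9.425 [ 8.87  2.52 -4.21] [ 64.46  75.34 131.15] 0.15805970139710948
1.57 9.7083 [ 7.77  1.54 -4.16] [ 65.55  58.82 131.1 ] 0.1558903360707
1.65 9.9583 [8.02 9.85 0.56] [ 65.6   58.55 130.96] 0.15828962638329938
(10.1583, array([7.78, 8.54, 0.7 ]), array([ 65.6 ,  58.59, 130.97]), 0.15622791116070328, 22.065849602222443)
```

```bash
python3 - <<'E'
s=open('d.py').read()
s=s.replace("def dk(","DO=DO+RD@np.array([.0025,-.00143,0])\ndef dk(",1)
open('d.py','w').write(s)
E
python3 - <<'E'
from d import *
np.set_printoptions(precision=3,suppress=True)
p=robot.sense()["tcp_pos"]; robot.move_straight(p,vel=.05); print(F())
robot.grip(0.45,20)
d=dkinv(robot.sense()["tcp_pos"]); print(d)
print(robot.move_straight(dk(d[0],d[1],205),vel=.15,contact_N=10),F())
oS=rpy(-RD[:,2],RD[:,0])
print("cur",robot.sense()["joint_pos"])
print("pre",robot.inverse_kinematics(dk(0,0,265),oS),"seat",robot.inverse_kinematics(dk(0,0,127),oS))
ca=np.deg2rad(79); ax=np.array([np.cos(ca),np.sin(ca),0]); pe=np.array([np.sin(ca),-np.cos(ca),0])
for s in(1,-1): print(robot.inverse_kinematics(ax*.302+pe*.458+[0,0,.25],rpy([0,0,-1],s*pe)))
E
```

```text
(10.425, array([1.406, 1.64 , 0.704]), array([ 63.156,  60.189, 130.898]), 0.1566909904322331, 21.795846819877625)
[ 62.605  59.48  130.912]
False (11.4333, array([-0.581,  0.515,  0.195]), array([ 62.428,  59.817, 204.764]), 0.45139945558755074, 0.0)
cur [-0.281  0.088  0.542  2.113 -0.471  0.501 -0.854]
pre [-0.084 -0.031  0.52   2.163 -0.45   0.595  0.867] seat [ 0.213  0.259  0.171  2.171 -0.873  0.36   1.246]
[-0.733  0.258  0.323  1.842 -0.093  1.056 -0.566]
[ 0.394  0.502 -1.17   1.783  0.497  1.194  2.026]
```

```bash
python3 - <<'E'
from d import *
import cv2
np.set_printoptions(precision=2,suppress=True)
ca=np.deg2rad(79); ax=np.array([np.cos(ca),np.sin(ca),0]); pe=np.array([np.sin(ca),-np.cos(ca),0])
o=rpy([0,0,-1],pe); b=ax*.302+pe*.460
robot.goto(b+[0,0,.26],o); robot.grip(.7,30)
print(robot.move_straight(b+[0,0,.139],vel=.12,contact_N=8))
for n in("scene","top"):
    f=robot.grab_frame(n); np.savez(f"{n}2.npz",**f)
a=np.load("scene2.npz")["image"][130:240,215:415];bb=np.load("top2.npz")["image"][165:275,230:430]
cv2.imwrite("pics/gr.png",cv2.cvtColor(cv2.resize(np.vstack([a,bb]),None,fx=2.7,fy=2.7,interpolation=cv2.INTER_CUBIC),cv2.COLOR_RGB2BGR))
s=robot.sense(); print(s["t"],s["wrist_force"],s["tcp_pos"],s["joint_pos"])
E
```

```text
False
14.3 [ 0.24 -0.31 -0.71] [0.51 0.21 0.14] [-0.7   0.39  0.3   1.95 -0.16  0.82 -0.51]
```

View pics/gr.png

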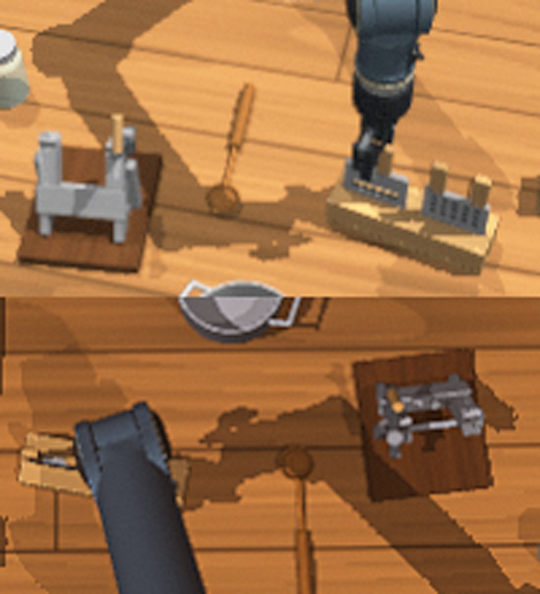

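The lever is open, with its post at scene crop (117,130). The finger is at (370,165) and the grip at (385,155), so I'll check the alignment with depth before closing.

```bash
python3 - <<'E'
from h import *
np.set_printoptions(precision=1,suppress=True)
ca=np.deg2rad(79); B=np.array([[np.cos(ca),np.sin(ca),0],[np.sin(ca),-np.cos(ca),0],[0,0,1]])
f=load("scene2");P=(cloud(f)*1000)@B.T; rgb=f["image"].astype(int)
for nm,m in(("dark finger",rgb.max(-1)<75),("wood",(rgb[...,0]>rgb[...,2]+50))):
    for z0,z1 in((122,140),(140,170)):
        c=m&(P[...,2]>z0)&(P[...,2]<z1)&(P[...,0]>265)&(P[...,0]<350)&(P[...,1]>420)&(P[...,1]<520)
        q=P[c]; 
        if len(q): print(nm,z0,len(q),"along",np.percentile(q[:,0],[3,50,97]),"perp",np.percentile(q[:,1],[3,50,97]))
E
```

```text
dark finger 122 1 along [307.9 307.9 307.9] perp [431. 431. 431.]
dark finger 140 17 along [295.4 306.1 311.4] perp [429.3 501.6 511.5]
wood 122 15 along [306.5 313.9 322.4] perp [429.3 468.1 471.8]
wood 140 25 along [310.2 316.8 322.3] perp [457.2 464.9 470.3]
```

```bash
python3 - <<'E'
from d import *
np.set_printoptions(precision=2,suppress=True)
ca=np.deg2rad(79); ax=np.array([np.cos(ca),np.sin(ca),0]); pe=np.array([np.sin(ca),-np.cos(ca),0])
B=np.array([ax,pe,[0,0,1]])
def G(): s=robot.sense(); return s["t"],B@s["wrist_force"],B@s["tcp_pos"]*1000,s["torque"],s["opening"],s["gripper_force"]
robot.grip(0,30); print(G())
robot.sleep(.2); g=G(); print(g)
robot.move_straight(robot.sense()["tcp_pos"],vel=.03); print(G())
robot.grip(0,70); print(G())
E
```

```text
(14.8, array([-0.09, -2.85,  5.52]), array([302.09, 459.07, 139.19]), array([ 0.08,  1.09, -0.  ]), 0.13906456247325652, 29.423698782920837)
(15.0, array([ 0.2 , -3.67,  5.75]), array([302.1 , 459.09, 139.21]), array([ 0.13,  1.14, -0.01]), 0.1345188636319114, 29.451865553855896)
(15.25, array([-0.93, -2.96,  3.55]), array([302.12, 458.8 , 139.21]), array([0.14, 0.76, 0.01]), 0.13651772654266256, 29.518008828163147)
(15.4667, array([-0.6 , -2.72,  4.63]), array([302.13, 458.88, 139.28]), array([0.06, 0.92, 0.  ]), 0.13015143331730364, 68.66210460662842)
```

```bash
python3 - <<'E'
from d import *
import cv2
np.set_printoptions(precision=2,suppress=True)
p=robot.sense()["tcp_pos"]
robot.move_straight(p+[0,0,.06],vel=.08); print(robot.sense()["wrist_force"],robot.sense()["torque"])
robot.move_straight(p+[0,0,.20],vel=.2)
robot.move_joints([-0.084,-0.031,.52,2.163,-.45,.595,.867])
oS=rpy(-RD[:,2],RD[:,0]); robot.goto(dk(0,0,262),oS); print(F(),robot.sense()["joint_pos"])
for n in("scene","top"):
    f=robot.grab_frame(n); np.savez(f"{n}3.npz",**f)
a=np.load("scene3.npz")["image"][110:240,190:310];b=np.load("top3.npz")["image"][140:270,330:450]
cv2.imwrite("pics/pre.png",cv2.cvtColor(cv2.resize(np.hstack([a,b]),None,fx=3.3,fy=3.3,interpolation=cv2.INTER_CUBIC),cv2.COLOR_RGB2BGR))
E
```

```text
[-0.14 -0.2  -1.27] [-0.03  0.04 -0.02]
(18.9583, array([-0.07, -0.32, -1.28]), array([  0.3 ,   0.75, 261.48]), 0.1291314029415821, 68.29644799232483) [-0.09 -0.02  0.52  2.16 -0.46  0.59  0.88]
```

View pics/pre.png

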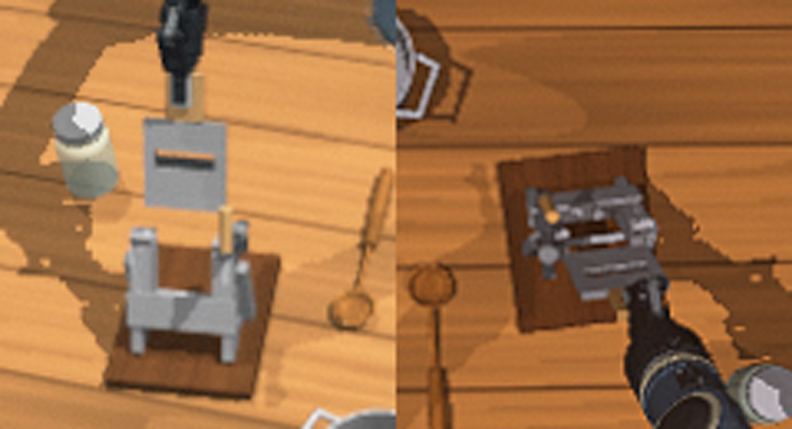

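The insert hangs level above the mouth. In the scene crop the plate spans columns 145–227 and the frame 128–247. I'll measure its lateral centring against the frame in that view.

```bash
python3 - <<'E'
from h import *
from d import dk
np.set_printoptions(precision=1,suppress=True,linewidth=180)
f=load("scene3"); g=cv2.cvtColor(f["image"],cv2.COLOR_RGB2HSV)[...,1].astype(np.float32)
ys=np.arange(-80,80.1,.5)
def prof(x,zs):
    uv=proj(f,[dk(x,y,z) for z in zs for y in ys]).astype(np.float32).reshape(len(zs),-1,2)
    return cv2.remap(g,uv[...,0],uv[...,1],cv2.INTER_LINEAR)
for nm,x,zs,t in(("plate low",4,np.arange(140,165,3),45),("plate high",4,np.arange(200,226,3),45),("channels",15,np.arange(60,95,3),58.5),("channels low",15,np.arange(40,60,3),58.5)):
    p=prof(x,zs); out=[]
    for r in p:
        e=np.abs(np.gradient(cv2.GaussianBlur(r[None],(1,9) if 0 else (9,1),2)[0]))
        w=[]
        for c in(-t,t):
            k=abs(ys-c)<8; w.append(ys[k][e[k].argmax()])
        out.append(w)
    out=np.array(out); m=np.median(out,0); print(nm,m,"centre",m.mean(),"row centres",out.mean(1))
E
```

```text
plate low [-43.5  44.5] centre 0.5 row centres [0.5 0.2 0.5 0.8 0.8 0.5 0.5 0.5 0.5]
plate high [-42.5  44.5] centre 1.0 row centres [0.8 0.8 1.  1.  1.  1.  0.8 1.2 1.2]
channels [-64.   59.8] centre -2.125 row centres [ 0.8 -6.8 -6.8 -5.   0.5 -4.8 -1.  -0.8  1.2  2.5  0.5  0.8]
channels low [-61.5  55. ] centre -3.25 row centres [ 2.  -3.2 -5.2  2.  -6.8 -6.8 -1.8]
```

```bash
python3 - <<'E'
from d import *
np.set_printoptions(precision=2,suppress=True)
print(robot.move_straight(dk(0,0,222),vel=.08,contact_N=8),F())
print(robot.move_straight(dk(0,0,127),vel=.05,contact_N=10),F(),robot.sense()["torque"])
E
```

```text
False (19.7083, array([-0.08,  0.47, -0.88]), array([  0.13,  -0.17, 222.16]), 0.13162452668976815, 68.2810914516449)
True (21.3667, array([ 0.9 , -0.45,  4.16]), array([ -2.69,  -0.14, 130.05]), 0.13176115383756226, 69.29473400115967) [0.02 0.52 0.08]
```

```bash
python3 - <<'E'
from d import *
import cv2
np.set_printoptions(precision=2,suppress=True)
print(robot.move_straight(dk(-2.7,-.1,124),vel=.03,contact_N=18),F(),robot.sense()["torque"])
robot.sleep(.2);print(F())
for n in("scene","top"):
    f=robot.grab_frame(n); np.savez(f"{n}4.npz",**f)
a=np.load("scene4.npz")["image"][110:240,190:310];b=np.load("top4.npz")["image"][140:270,330:450]
cv2.imwrite("pics/seat.png",cv2.cvtColor(cv2.resize(np.hstack([a,b]),None,fx=3.3,fy=3.3,interpolation=cv2.INTER_CUBIC),cv2.COLOR_RGB2BGR))
E
```

```text
True (21.575, array([-0.76,  1.88,  9.34]), array([ -2.7 ,  -0.54, 130.07]), 0.12933956106149688, 69.90612387657166) [0.09 0.66 0.11]
(21.775, array([-0.94,  1.53,  8.47]), array([ -2.68,  -0.46, 130.06]), 0.12817397216422177, 69.83004212379456)
```

View pics/seat.png

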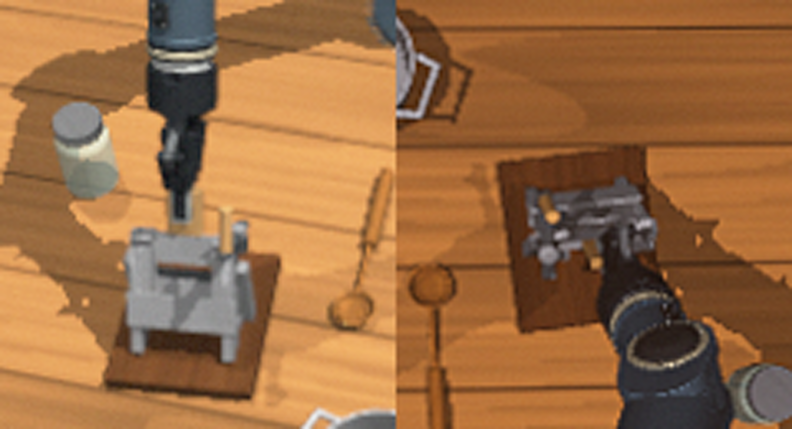

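The shoulder is level with the frame top (scene crop row about 235), and the tool met a firm stop at the same depth twice, so the insert is home. Next I'll release it and shut the lever.

```bash
python3 - <<'E'
from d import *
np.set_printoptions(precision=2,suppress=True)
robot.move_straight(robot.sense()["tcp_pos"],vel=.03)
robot.grip(0.4,20); d=dkinv(robot.sense()["tcp_pos"]); print(F())
print(robot.move_straight(dk(d[0],d[1],225),vel=.12,contact_N=8),F())
o=rpy(-RD[:,2],-RD[:,1])
robot.move_joints([-0.281,0.088,0.542,2.113,-0.471,0.501,-0.854])
robot.grip(.45,20)
robot.goto(dk(62.5,60,205),o); print(F())
print(robot.move_straight(dk(62.5,60,131),vel=.08,contact_N=6),F())
robot.grip(0,20); print(F())
E
```

```text
(22.475, array([ 0.19, -0.01, -1.06]), array([ -2.17,  -0.43, 129.84]), 0.40155565383345293, 0.0)
False (23.4167, array([-1.35,  0.02, -1.09]), array([ -2.43,  -0.1 , 224.6 ]), 0.39388435527459076, 0.0)
(25.5167, array([ 0.41, -0.46,  0.13]), array([ 62.51,  59.96, 205.04]), 0.4478701904318483, 0.0)
False (26.5917, array([ 0.33,  0.17, -0.25]), array([ 62.78,  59.78, 131.35]), 0.4509711794966546, 0.0)
(26.925, array([-0.25,  1.53,  3.16]), array([ 62.87,  60.25, 131.43]), 0.1546008796247019, 22.008287608623505)
```

```bash
python3 - <<'E'
from d import *
import cv2
np.set_printoptions(precision=2,suppress=True)
for th in np.r_[np.linspace(1.57,0,7)[1:],-.08]:
    robot.move_straight(dk(.9+62*np.sin(th),60+62*np.cos(th),131),vel=.12)
    t=F(); print(round(th,2),t[0],t[1],t[2],t[3])
robot.move_straight(dk(-9,122,131),vel=.05,contact_N=12);print(F())
E
```

```text
1.31 27.2083 [-0.03 -0.76  5.66] [ 61.37  75.99 131.52] 0.1538978412866637
1.05 27.4917 [-0.64 -0.89  7.14] [ 54.79  91.1  131.52] 0.15579310563415122
0.79 27.775 [-1.71 -1.02  9.12] [ 44.43 103.77 131.5 ] 0.15482742313655526
0.52 28.0583 [-1.81 -1.68  9.2 ] [ 31.27 113.2  131.48] 0.15824628441785607
0.26 28.3417 [-1.36 -2.03  9.4 ] [ 16.25 119.35 131.47] 0.1595354913288542
0.0 28.625 [-0.72 -0.26 10.2 ] [  0.75 122.07 131.5 ] 0.15915660854464952
-0.08 28.875 [ 0.   -0.82 10.61] [ -3.67 122.27 131.49] 0.15062700707272206
(29.125, array([ 5.96, -0.07,  5.11]), array([ -5.22, 122.19, 131.61]), 0.1574809881256805, 22.182549834251404)
```

```bash
python3 - <<'E'
from d import *
import cv2
np.set_printoptions(precision=2,suppress=True)
p=dkinv(robot.sense()["tcp_pos"])-[.8,0,0]
robot.move_straight(dk(*p),vel=.03); print(F())
robot.grip(.45,20); print(F())
d=dkinv(robot.sense()["tcp_pos"]); robot.move_straight(dk(d[0],d[1],205),vel=.12)
robot.goto([.36,.36,.36],[np.pi,0,0.1])
for n in("scene","top"):
    f=robot.grab_frame(n); np.savez(f"{n}5.npz",**f)
a=np.load("scene5.npz")["image"][135:255,195:345];b=np.load("top5.npz")["image"][150:270,330:450]
cv2.imwrite("pics/end.png",cv2.cvtColor(cv2.resize(np.hstack([a,b]),None,fx=2.9,fy=2.9,interpolation=cv2.INTER_CUBIC),cv2.COLOR_RGB2BGR))
print(robot.sense()["t"])
from h import load,cloud
for n in("scene0","scene5","top5"):
    P=((cloud(load(n.rstrip('0')))-DO)@RD*1000).reshape(-1,3)
    c=(P[:,1]>108)&(P[:,1]<134)&(P[:,2]>118)&(P[:,2]<165)&(abs(P[:,0])<40); print(n,c.sum(),np.median(P[c],0))
E
```

```text
(29.375, array([ 3.09, -1.3 ,  2.24]), array([ -5.12, 122.22, 131.66]), 0.1576882311750571, 21.924163699150085)
(29.7417, array([-0.65, -0.28,  0.49]), array([ -7.02, 122.59, 131.36]), 0.44754157161394553, 0.0)
32.3
scene0 37 [  9.04 119.95 140.38]
scene5 45 [  3.61 120.75 139.52]
top5 24 [ -0.39 124.2  153.32]
```

View pics/end.png

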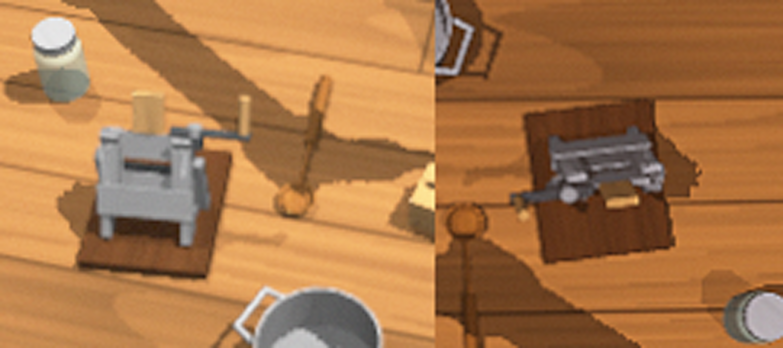

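The lever bar lies along the mouth, with its post at scene crop (245,115). The insert's grip at (148,112) stands seated, and the jar, pot and spoon look untouched. Handing in.

```bash
python3 -c "
from plant import robot
print(robot.close_job())"
```

```text
the job is handed in; nothing more can be done
None
```

I handed the job in at about 32 s. The lever was swung fully open, the slicing insert pushed home to a firm stop in the slot, and the lever shut against its stop. The grating insert was left in the caddy, and the pot, jar and spoon were not touched.

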